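# Light up the viewing stand and inspect a dried tube

### The job

Inspect the dried residue in the red-capped tube under the light: first lay the loose LED light bar gently, lamp side down, across the two saddles of the viewing stand and let go of it. Then draw the red-capped tube out of the heating block and finish still holding it in the gripper, cap end up and tipped to about 45 degrees, with its bottom end hanging free over the stand's base, clear above it and lower than the light bar. Leave the other tubes and everything else on the bench where they are.

Things in the scene. Friction and masses are not known exactly. Their poses are not given: they have to be found in the camera images.
- light_bar: LED light bar, a straight box 240 mm long (its y), 28 mm wide (x), 24 mm high (z): dark housing, bright lamp strip under it, aluminium end caps; about 0.2 kg. Lies loose on the bench, lamp side down, roughly end-on to the robot. Origin: centre of its underside, z up out of its back. Either end may go on either saddle.
- stand: viewing stand, fixed: white base 170 mm (x) by 220 mm (y), 12 mm thick, with a flush matt black viewing plate; two 12 mm posts at x = +55 mm, y = -95 and +95 mm, each with a white U saddle on top, on the side away from the robot. Origin: centre of the base's underside, x away from the robot, z up.
- seat (a point): point midway between the stand's two saddles at the height of their floors, 180 mm above the bench; axes as the stand's, y from saddle to saddle. Each saddle: floor 16 mm along y, 36 mm wide (x) between 14 mm high cheeks, flared lips above to 22 mm over the floor. In place the bar's underside rests on both floors, its middle about over this point, its length along y.
- plate_mid (a point): centre of the black viewing plate (95 mm in x, 200 mm in y) on the top of the stand's base, 12 mm above the bench, axes as the stand's.
- heater: dry block heater, fixed: white and blue housing 290 mm (x) by 220 mm (y), 98 mm high; x away from the robot, z up; origin: underside centre. The aluminium block in its top has eight upright round wells, 19 mm across, 50 mm deep, in two rows; four hold tubes, bottoms 50 mm above the bench, caps ending 70 mm above the block, tubes at least 60 mm apart.
- block_top (a point): centre of the heating block's top face, 100 mm above the bench, axes as the heater's; wells at x = -24 and +24 mm, y = -57, -19, 19, 57 mm.
- red_tube: the tube to inspect: capped conical tube 120 mm long, 17 mm across, tapering to a 6 mm bottom over the last 22 mm; red screw cap 22 mm across, 14 mm high; translucent, dry brown residue in the tip; about 25 g. Stands upright in any of the four used wells. Origin: centre of its bottom end, z along its axis to the cap.
- red_tube_cap (a point): middle of the red cap on the tube's axis, 113 mm from the bottom end; good place to grip.
- blue_tube: another tube like it with a blue cap, in another used well; leave it alone. Origin: bottom centre.
- green_tube: another tube like it with a green cap, in another used well; leave it alone. Origin: bottom centre.
- white_tube: another tube like it with a white cap, in another used well; leave it alone. Origin: bottom centre.
- tip_box: purple pipette-tip box with clear lid, 84 x 122 mm, 76 mm high, standing loose behind the light bar; leave it alone. Origin: underside centre.
- reagent_bottle: amber bottle with blue cap, 54 mm across, 115 mm high, loose on the far side of the bench; leave it alone. Origin: underside centre.
- marker: white and blue marker pen, 135 mm long, 13 mm thick, lying between the robot and the stand; leave it alone. Origin: underside centre, x along it.
- timer: white bench timer 62 x 68 mm, 18 mm high, lying to the left of the stand; leave it alone. Origin: underside centre.

How it is judged:
On the way, in this order (a step that is already met when the one before it is completed fails the run):
1. the light bar lies in both saddles, lamp side down, let go and at rest (x of light_bar in the frame of seat between -0.008 and 0.008 m and y of light_bar in the frame of seat between -0.018 and 0.018 m and z of light_bar in the frame of seat between -0.004 and 0.004 m and angle between light_bar's own z axis and vertical below 0.06 rad and angle between the y axis of light_bar and the y axis of seat, either way round below 0.09 rad and contact force between light_bar and stand above 0.2 N and contact force between light_bar and the arm below 0.1 N and contact force between light_bar and the fingers below 0.1 N and linear speed of light_bar below 0.02 m/s), for 0.3 s.
2. the red-capped tube is drawn out of its well, held by the fingers (z of red_tube in the frame of block_top above 0.005 m and contact force between red_tube and the fingers above 0.5 N and contact force between red_tube and heater below 0.2 N and x of light_bar in the frame of seat between -0.008 and 0.008 m and y of light_bar in the frame of seat between -0.018 and 0.018 m and z of light_bar in the frame of seat between -0.004 and 0.004 m and angle between light_bar's own z axis and vertical below 0.06 rad and angle between the y axis of light_bar and the y axis of seat, either way round below 0.09 rad and contact force between light_bar and stand above 0.2 N and contact force between light_bar and the arm below 0.1 N and contact force between light_bar and the fingers below 0.1 N), for 0.2 s.
At the end, for the whole second after the job is handed in: Bar in both saddles (middle within 8 mm across, 18 mm along), lamp down, level, let go. Fingers hold the red-capped tube still, cap up, 30 to 60 degrees from upright, bottom end over the base, 18 mm or more above it, below the saddle floors, touching only the gripper. Others moved under 30 mm (all of step 1 and angle between red_tube's own z axis and vertical between 0.52 and 1.05 rad and x of red_tube in the frame of stand between -0.085 and 0.085 m and y of red_tube in the frame of stand between -0.11 and 0.11 m and z of red_tube in the frame of stand between 0.03 and 0.18 m and contact force between red_tube and the fingers above 0.5 N and contact force between red_tube and stand below 0.1 N and contact force between red_tube and light_bar below 0.1 N and contact force between red_tube and heater below 0.1 N and linear speed of red_tube below 0.03 m/s and distance of each of blue_tube, green_tube, white_tube, tip_box, reagent_bottle, marker, timer from where it was at the start of the episode below 0.03 m); the arm keeps its last pose, push and grip.
It fails at once if the light bar is dropped (faster than 0.4 m/s with no finger on it, a fall of about 8 mm) (linear speed of light_bar above 0.4 m/s and contact force between light_bar and the fingers below 0.02 N).
It fails at once if another tube is moved more than 30 mm (distance of any of blue_tube, green_tube, white_tube from where it was at the start of the episode above 0.03 m).
It fails at once if the tip box, bottle, marker or timer is moved more than 30 mm (distance of any of tip_box, reagent_bottle, marker, timer from where it was at the start of the episode above 0.03 m).
It also fails if it takes over 58 s, if anything falls off the work surface, if the arm or the gripper's body presses on something with over 40 N, if the wrist force passes 120 N, or if a joint passes its speed limit or range.

### The arm

A 7-joint arm with a two-finger parallel gripper is mounted at the origin on the work surface. World frame = base frame: x ahead of the robot, y to its left, z up, the work surface at z = 0. Lengths are in m, angles in rad, forces in N, time in s.
With the tool pointing down it reaches from about 0.4 to 0.85 m from the base axis. Payload 4.5 kg.
Tool frame: the origin (TCP) lies midway between the tips of the shut fingers; the grasp point (between the pads) lies 19 mm behind it; z points along the fingers, y is the line along which they close (so a half turn about z gives the same grasp; the last joint's range is limited). The gripper opens to 88 mm and grips with 3 to 60 N. Pads are 18 mm wide; open, the fingers measure 123 mm over their backs; the gripper's body (75 mm by 187 mm) begins 45 mm behind the grasp point.
Start: joints at [1.173, 0.689, -0.195, 1.565, 0.157, 0.902, -0.215], TCP at [0.262, -0.568, 0.239] pointing down, gripper open.
Joint ranges: [-3.01, 3.01], [-0.46, 2.08], [-1.47, 1.51], [0.13, 2.56], [-1, 4.14], [0.04, 2.09], [-2.66, 2.66]. Speed limits (rad/s): [2.57, 2.57, 3.14, 3.14, 3.14, 3.14, 3.14].

### API

Orientations are given as a unit quaternion [x, y, z, w].
In Python, from plant import * gives the robot as it stands.
- The arm moves only by the tool send_rows, never from a script. Its argument "targets" is a list of rows, each a list of 2 entries, a list of its own where there are three numbers: the shift along the tool's x, y, z in units of 0.3 m (1.0 is 0.3 m), then the turn, a rotation vector about the tool's x, y, z in units of pi rad (1.0 is pi rad). A call has 1 to 12 rows; each row is the pose to reach, as a shift and turn from the pose commanded when the call began, along the tool's axes at that moment, turning the shorter way round; what a row does not reach only later rows make up. A row lasts 1/8 s, in which the tool goes at most 62.5 mm and 10.7 degrees, less where a joint would pass 70% of its speed; a pose out of reach is approached as far as the arm can. A call with a number of a shift or a turn outside -1 to 1 is refused whole. A call with a gripper value outside its range is refused whole. "fingers" is the opening, from 0 (shut) to 1 (fully open), set as the call begins (left out, the last holds). The fingers move at their own pace and stop on an object; "newtons" is the grip in N (left out, the last holds). Time passes only in rows, so rows that repeat a pose let the fingers close. It gives the time, the measured TCP pose, the force, the opening and the grip force at its end, in the units of the state.
- get_state(): the state, without advancing time (a new reading comes with each control period).
- snapshot(name): name is "scene" or "top" or "wrist"; returns a dict with "img" (420x560x3 uint8, blue, green, red), "fx", "fy", "cx", "cy" (pixels), "cam_to_world" (4x4, takes a point from camera to world coordinates); the wrist camera has in their place "T_tool_cam" (4x4, takes a point from camera to tool coordinates, whose origin is the TCP and whose axes are the flange's). Camera axes: x right, y down, z forward; pixel columns grow to the right and rows downward; lengths in m; the calibration is good to about 2 mm. A picture is of the moment at which its call begins: read the wrist's pose just before it. There is no depth.
- finish_job(): hands the job in; it is judged then, once.
The state is a dict: "clock": time; "q": joint angles; "qd": joint speeds; "joint_torque": joint torques, N m; "tool_pos": TCP position; "eef_rot": TCP orientation; "contact_force": force on the tool from outside, world axes, zero at the start; "moment": the same for the moment, N m; "opening": opening from 0.0 (shut) to 1.0 (fully open); "finger_force": force on a finger pad.
Only numpy, scipy, OpenCV 4.12 (cv2) and the standard library are available. Lean on these libraries where they do the work, as an engineer would, in place of code of your own. Each camera call takes 0.05 s, during which the arm holds its last target. There are 200 camera calls.

## Working session

There is one attempt and no reset: what is moved stays moved. The work goes in short steps, Python scripts to look and compute and a tool call to move; the robot and the scene stay as the last step left them, time stands still between calls to the robot, and variables do not carry over. Pictures are saved under pics/ and viewed, at most 10 in all, crops included, and the job is handed in when it is done.

Besides the shell and the picture viewer there is one more tool, called after ">>>" as a command line: name --argument value ..., lists and objects as JSON in quotes. send_rows: Moves the arm, as the interface text tells. Its arguments: {"type":"object","properties":{"targets":{"type":"array"},"fingers":{"type":"number"},"newtons":{"type":"number"}},"required":["targets"]}

```bash
mkdir -p pics; ls
python3 - <<'E'
from plant import *
import cv2,pickle
d={}
print(get_state())
for n in("scene","top"):
    s=snapshot(n); d[n]=s; cv2.imwrite(f"pics/{n}0.png",s["img"])
    print(n,s["fx"],s["fy"],s["cx"],s["cy"],s["cam_to_world"])
pickle.dump(d,open("s0.pkl","wb"))
E
```

```text
pics
{'clock': 0.0, 'q': array([ 1.17280471,  0.68997756, -0.19449791,  1.56634709,  0.157335  ,
        0.90247544, -0.21512033]), 'qd': array([ 2.77381280e-04,  1.16753008e-03, -8.66292513e-04, -2.75586867e-04,
        6.26975348e-04,  2.62302703e-04,  4.78260315e-05]), 'joint_torque': array([ 2.45454485e-04, -5.27561152e+01, -1.26670003e+00, -1.53427595e+01,
       -5.25733782e-02,  6.36890967e-03,  1.71473575e-04]), 'tool_pos': array([ 0.26123959, -0.56709493,  0.23791282]), 'eef_rot': array([ 9.76776582e-01,  2.14258457e-01, -2.74784828e-04, -8.64082872e-04]), 'contact_force': array([-0.22067185, -0.44101133, -0.65283471]), 'moment': array([ 0.03500158,  0.00094284, -0.07109154]), 'finger_force': 0.0, 'opening': 0.9986192693482072}
scene 411.45442943495266 411.45442943495266 272.4417234838062 208.34401131896482 [[ 0.82130421  0.41732    -0.38897738  1.02911694]
 [ 0.57032532 -0.61702448  0.54222672 -0.57431165]
 [-0.01372651 -0.66717674 -0.74477297  1.02515407]
 [ 0.          0.          0.          1.        ]]
top 399.149096146385 399.149096146385 273.78621161846144 205.2475757734058 [[-0.01048342 -0.99350144  0.11333576  0.44458941]
 [-0.99990873  0.01138154  0.00728024  0.06698561]
 [-0.00852287 -0.1132491  -0.99353007  1.18691629]
 [ 0.          0.          0.          1.        ]]
```

View pics/scene0.png

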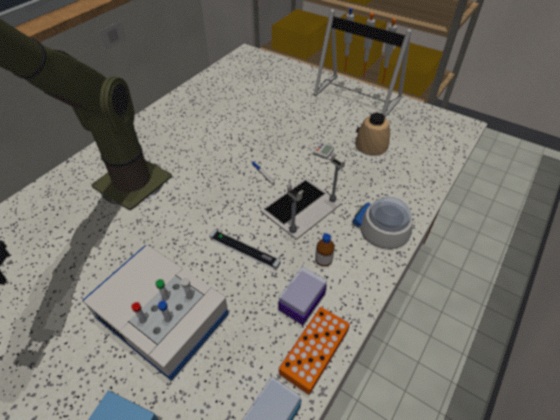

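View pics/top0.png

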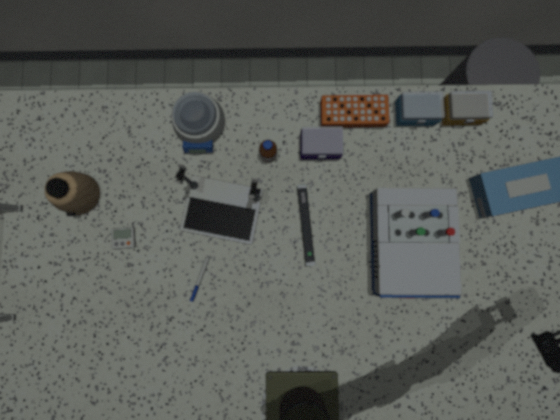

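The scene view shows the stand at about (300,207), the bar at (246,249) and the red cap at (137,308). In the top view the stand is at (221,210), the bar at (306,225) and the red cap at (450,232). I'll enlarge the top view next.

```bash
cat > h.py <<'E'
import numpy as np,cv2,pickle
def ray(s,uv,z,T=None):
    T=s["cam_to_world"] if T is None else T
    uv=np.atleast_2d(uv).astype(float)
    d=np.c_[(uv[:,0]-s["cx"])/s["fx"],(uv[:,1]-s["cy"])/s["fy"],np.ones(len(uv))]@T[:3,:3].T
    o=T[:3,3]; return o+d*((z-o[2])/d[:,2])[:,None]
def proj(s,P,T=None):
    T=s["cam_to_world"] if T is None else T
    c=(np.atleast_2d(P)-T[:3,3])@T[:3,:3]
    return np.c_[c[:,0]/c[:,2]*s["fx"]+s["cx"],c[:,1]/c[:,2]*s["fy"]+s["cy"]]
E
python3 - <<'E'
from h import *
d=pickle.load(open("s0.pkl","rb"))
t=d["top"]["img"][150:300,165:465]; s=d["scene"]["img"][150:290,200:360]
cv2.imwrite("pics/tz.png",cv2.resize(cv2.convertScaleAbs(t,alpha=1.4),(800,400),interpolation=cv2.INTER_CUBIC))
S=d["top"]
hsv=cv2.cvtColor(S["img"],cv2.COLOR_BGR2HSV)
for n,lo,hi in(("red",(0,120,60),(8,255,255)),("green",(50,100,50),(80,255,255)),("blue",(105,120,60),(125,255,255))):
    m=cv2.inRange(hsv,lo,hi); k,l,st,c=cv2.connectedComponentsWithStats(m)
    for i in range(1,k):
        if st[i,4]>12 and 380<c[i][0]<470 and 195<c[i][1]<250: print(n,st[i],c[i],ray(S,c[i],.165))
g=cv2.cvtColor(S["img"],cv2.COLOR_BGR2GRAY)
for n,(x0,y0,x1,y1),th in(("bar",(288,180,326,272),60),("plate",(175,190,270,245),40)):
    m=(g[y0:y1,x0:x1]<th).astype(np.uint8)
    c=max(cv2.findContours(m,0,2)[0],key=cv2.contourArea).reshape(-1,2)+[x0,y0]
    r=cv2.minAreaRect(c.astype(np.float32)); b=cv2.boxPoints(r)
    P=ray(S,b,.024 if n=="bar" else .012); print(n,r,"\n",P.round(4),np.linalg.norm(P[1]-P[0]),np.linalg.norm(P[2]-P[1]),P.mean(0))
E
```

```text
red [447 228   7   7  39] [449.8974359  231.28205128] [[ 0.48925208 -0.37360059  0.165     ]]
green [416 228   9   6  43] [420.20930233 230.93023256] [[ 0.49096979 -0.29822961  0.165     ]]
blue [431 210   8   6  42] [434.5        212.71428571] [[ 0.53718836 -0.33715657  0.165     ]]
bar ((305.483642578125, 224.6803436279297), (72.54906463623047, 8.771227836608887), 83.8844985961914) 
 [[ 0.6244  0.0059  0.024 ]
 [ 0.6268 -0.0198  0.024 ]
 [ 0.4162 -0.038   0.024 ]
 [ 0.4137 -0.0128  0.024 ]] 0.025835623514774326 0.2114728129068776 [ 0.52027984 -0.01617413  0.024     ]
plate ((218.96038818359375, 218.21133422851562), (64.62384796142578, 29.54759407043457), 10.619654655456543) 
 [[0.5177 0.3397 0.012 ]
 [0.604  0.3248 0.012 ]
 [0.5662 0.136  0.012 ]
 [0.4807 0.1524 0.012 ]] 0.08753619414353563 0.19257607735231894 [0.54213501 0.23821089 0.012     ]
```

View pics/tz.png

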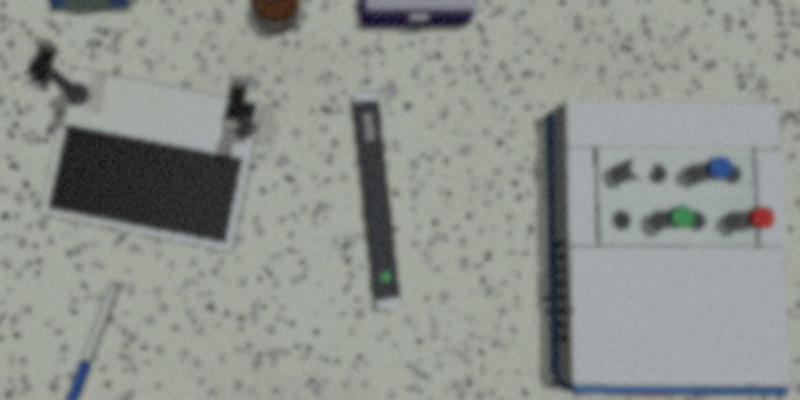

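```bash
cat >> h.py <<'E'
from scipy.spatial.transform import Rotation as R
def tool(yaw,tilt=0,taz=0):
    """tool down with its x at yaw (deg), then tilted so that tool z leans towards azimuth taz by tilt"""
    r=R.from_euler('z',yaw,degrees=True)*R.from_euler('x',180,degrees=True)
    a=np.radians(taz); ax=np.array([np.sin(a),-np.cos(a),0])
    return R.from_rotvec(ax*np.radians(tilt))*r
def row(p0,r0,p,r):
    return ((r0.inv().apply(np.array(p)-p0))/.3).round(4).tolist(),((r0.inv()*r).as_rotvec()/np.pi).round(4).tolist()
def show(st,*targets):
    p0,r0=st["tool_pos"],R.from_quat(st["eef_rot"])
    for p,r in targets: print(row(p0,r0,p,r))
E
python3 - <<'E'
from plant import *
from h import *
st=get_state()
show(st,((.36,-.35,.30),tool(15)),((.42,-.25,.30),tool(5)),((.52,-.016,.3),tool(5)))
E
```

```text
([0.6018, -0.52, -0.2059], [-0.0005, 0.0001, 0.0541])
([0.9229, -0.739, -0.2056], [-0.0005, 0.0001, 0.1097])
([1.5522, -1.3079, -0.2047], [-0.0005, 0.0001, 0.1097])
```

>>> send_rows --targets '[[[0.2,-0.17,-0.2],[0,0,0.03]],[[0.4,-0.34,-0.21],[0,0,0.06]],[[0.6,-0.52,-0.21],[0,0,0.09]],[[0.77,-0.62,-0.21],[0,0,0.11]],[[0.92,-0.74,-0.21],[0,0,0.11]],[[0.92,-0.74,-0.21],[0,0,0.11]]]'

```text
clock: 0.85
tool_pos: [0.42, -0.2482, 0.3017]
eef_rot: [0.999, 0.044, -0.0, -0.0]
contact_force: [0.7, 0.3, -0.0]
opening: 1.002
finger_force: 0.0
```

Run:
```python
from plant import *
from h import *
st=get_state(); print(st["clock"],st["tool_pos"],st["q"],st["contact_force"])
show(st,((.52,-.016,.32),tool(5)))
```

```text
0.85 [ 0.42004934 -0.24819467  0.30168583] [ 0.51786804  0.42458949 -0.11637128  1.88489004  0.06418161  0.83585706
 -1.11501133] [ 0.69222073  0.26995525 -0.03404885]
([0.3992, -0.7421, -0.0608], [-0.0001, 0.0, -0.0])
```

>>> send_rows --targets '[[[0.13,-0.25,-0.02],[0,0,0]],[[0.27,-0.5,-0.04],[0,0,0]],[[0.4,-0.74,-0.06],[0,0,0]],[[0.4,-0.74,-0.06],[0,0,0]],[[0.4,-0.74,-0.06],[0,0,0]]]'

```text
clock: 1.48
tool_pos: [0.5213, -0.0125, 0.3197]
eef_rot: [0.999, 0.048, 0.001, -0.002]
contact_force: [-1.1, -0.6, 0.2]
opening: 0.999
finger_force: 0.0
```

Run:
```python
from plant import *
from h import *
st=get_state(); s=snapshot("wrist"); print(st["tool_pos"],s["T_tool_cam"])
pickle.dump((st,s),open("w1.pkl","wb")); cv2.imwrite("pics/w1.png",s["img"])
show(st,((.52,.22,.42),tool(5)))
```

```text
[ 0.52125963 -0.01254897  0.31971028] [[-2.36865303e-04 -9.53557702e-01 -3.01210312e-01  7.98879291e-02]
 [ 9.99999731e-01 -1.67797011e-05 -7.33257849e-04  5.41213340e-04]
 [ 6.94149451e-04 -3.01210405e-01  9.53557450e-01 -1.47168167e-01]
 [ 0.00000000e+00  0.00000000e+00  0.00000000e+00  1.00000000e+00]]
([0.071, -0.7731, -0.3316], [-0.001, -0.0005, 0.0029])
```

View pics/w1.png

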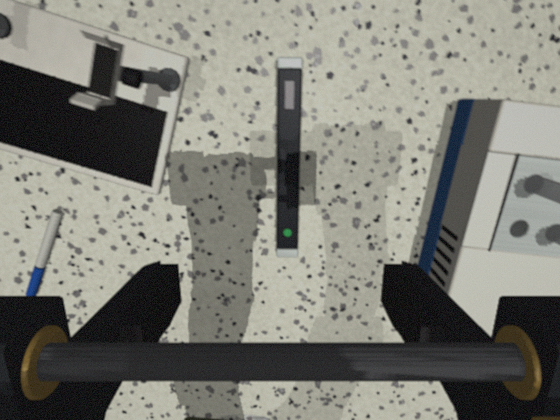

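The wrist view shows the bar upright in the frame: far end corners (277,60) and (302,60), near end (277,256) and (299,256). One saddle is at about (103,72). Next I'll look at the stand.

>>> send_rows --targets '[[[0.02,-0.2,-0.1],[0,0,0]],[[0.04,-0.4,-0.2],[0,0,0]],[[0.06,-0.6,-0.3],[0,0,0]],[[0.07,-0.8,-0.35],[0,0,0]],[[0.07,-0.8,-0.35],[0,0,0]],[[0.07,-0.8,-0.35],[0,0,0]]]'

```text
clock: 2.28
tool_pos: [0.5201, 0.2207, 0.4242]
eef_rot: [0.999, 0.043, -0.0, 0.001]
contact_force: [-0.4, -0.7, 0.7]
opening: 1.002
finger_force: 0.0
```

Run:
```python
from plant import *
from h import *
def cam(st,s):
    T=np.eye(4);T[:3,:3]=R.from_quat(st["eef_rot"]).as_matrix();T[:3,3]=st["tool_pos"];return T@s["T_tool_cam"]
st,s=pickle.load(open("w1.pkl","rb"))
P=ray(s,[(277,59),(302,59),(300,256),(276,256)],.024,cam(st,s)); print(P.round(4),P.mean(0))
a=(P[0]+P[1]-P[2]-P[3])/2; print("bar len,yaw",np.linalg.norm(a),np.degrees(np.arctan2(a[1],a[0])))
st=get_state(); s=snapshot("wrist"); print(st["clock"],st["tool_pos"])
pickle.dump((st,s),open("w2.pkl","wb")); cv2.imwrite("pics/w2.png",s["img"])
```

```text
[[ 0.6375  0.0034  0.024 ]
 [ 0.6401 -0.0239  0.024 ]
 [ 0.4054 -0.0481  0.024 ]
 [ 0.4024 -0.0173  0.024 ]] [ 0.52132439 -0.02145285  0.024     ]
bar len,yaw 0.235971539980159 5.451300684910796
2.275 [0.5200669  0.2206538  0.42417732]
```

View pics/w2.png

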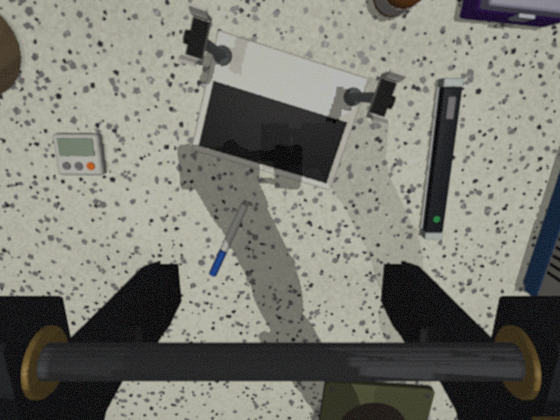

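The view shows the whole stand: base corners near (217,30), (368,78) and (328,187), saddles near (197,35) and (383,92). I'll zoom for exact pixels.

```bash
cat >> h.py <<'E'
def cam(st,s):
    T=np.eye(4);T[:3,:3]=R.from_quat(st["eef_rot"]).as_matrix();T[:3,3]=st["tool_pos"];return T@s["T_tool_cam"]
E
python3 - <<'E'
from h import *
st,s=pickle.load(open("w2.pkl","rb"));T=cam(st,s)
P=ray(s,[(217,30),(368,78),(328,187),(190,148)],.012,T);print(P.round(4),[np.linalg.norm(P[i]-P[i-1]).round(4) for i in range(4)])
Q=ray(s,[(215,82),(347,122),(328,183),(197,146)],.012,T);print(Q.round(4),[np.linalg.norm(Q[i]-Q[i-1]).round(4) for i in range(4)])
B=ray(s,[(440,79),(463,83),(441,239),(422,234)],.024,T);print(B.round(4),B.mean(0))
i=s["img"]; a=cv2.resize(i[0:80,160:250],None,fx=4.4,fy=4.4,interpolation=3); b=cv2.resize(i[50:130,335:425],None,fx=4.4,fy=4.4,interpolation=3)
cv2.imwrite("pics/sad.png",cv2.convertScaleAbs(np.hstack([a,b]),alpha=1.3,beta=15))
E
```

```text
[[0.6748 0.3199 0.012 ]
 [0.6314 0.1058 0.012 ]
 [0.4699 0.1425 0.012 ]
 [0.5116 0.3546 0.012 ]] [np.float64(0.1668), np.float64(0.2185), np.float64(0.1657), np.float64(0.2161)]
[[0.6077 0.3205 0.012 ]
 [0.5689 0.1269 0.012 ]
 [0.4761 0.1433 0.012 ]
 [0.5155 0.3442 0.012 ]] [np.float64(0.0952), np.float64(0.1974), np.float64(0.0942), np.float64(0.2048)]
[[ 0.6379  0.0091  0.024 ]
 [ 0.6355 -0.0237  0.024 ]
 [ 0.4044 -0.0431  0.024 ]
 [ 0.4101 -0.0116  0.024 ]] [ 0.52197017 -0.01732971  0.024     ]
```

View pics/sad.png

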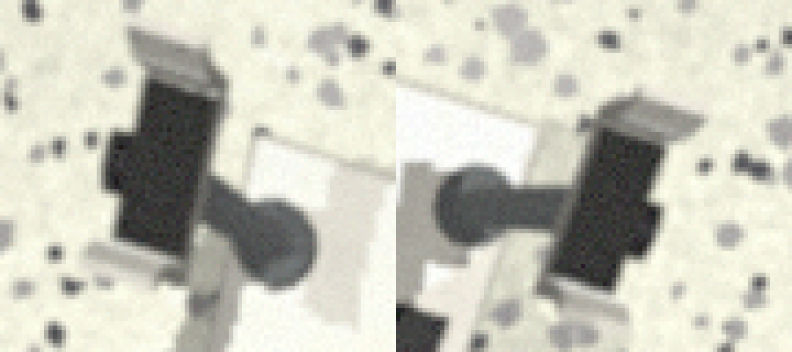

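Run:
```python
from h import *
st,s=pickle.load(open("w2.pkl","rb"));T=cam(st,s)
z=lambda L,o:np.array(L)/4.4+o
a=z([(150,80),(218,98),(188,255),(115,238)],(160,0)); b=z([(210,125),(268,143),(218,290),(159,275)],(335,50))
A=ray(s,a,.18,T);B=ray(s,b,.18,T); print(A.round(4),B.round(4),sep="\n")
A,B=A.mean(0),B.mean(0); d=A-B; print(A,B,np.linalg.norm(d),np.degrees(np.arctan2(d[1],d[0])),"seat",(A+B)/2)
P=ray(s,[(217,30),(368,78),(328,187),(190,148)],.012,T).mean(0); print("base",P,"seat rel",(R.from_euler('z',11.3,degrees=True)).apply((A+B)/2-P))
```

```text
[[0.6606 0.3139 0.18  ]
 [0.6583 0.2993 0.18  ]
 [0.6264 0.3051 0.18  ]
 [0.6285 0.3211 0.18  ]]
[[0.6228 0.1277 0.18  ]
 [0.6201 0.1141 0.18  ]
 [0.5874 0.1199 0.18  ]
 [0.5896 0.134  0.18  ]]
[0.64345045 0.30986609 0.18      ] [0.60498243 0.12390984 0.18      ] 0.18989342814256863 78.31230852379231 seat [0.62421644 0.21688796 0.18      ]
base [0.57193673 0.23070764 0.012     ] seat rel [ 0.05397416 -0.00330777  0.168     ]
```

Run:
```python
from plant import *
from h import *
st=get_state(); r=tool(5.4)
show(st,((.5215,-.018,.30),r),((.5215,-.018,.13),r))
```

```text
([-0.0614, 0.7872, 0.4153], [0.0008, 0.0004, -0.0035])
([-0.0607, 0.7857, 0.982], [0.0008, 0.0004, -0.0035])
```

>>> send_rows --targets '[[[-0.02,0.2,0.1],[0,0,0]],[[-0.03,0.4,0.2],[0,0,0]],[[-0.05,0.6,0.3],[0,0,-0.003]],[[-0.061,0.75,0.42],[0,0,-0.003]],[[-0.061,0.787,0.62],[0,0,-0.003]],[[-0.061,0.787,0.8],[0,0,-0.003]],[[-0.061,0.787,0.98],[0,0,-0.003]],[[-0.061,0.787,0.98],[0,0,-0.003]],[[-0.061,0.787,0.98],[0,0,-0.003]]]' --fingers 0.9 --newtons 30

```text
clock: 3.45
tool_pos: [0.5228, -0.0164, 0.1322]
eef_rot: [0.999, 0.047, 0.001, 0.001]
contact_force: [0.3, 0.2, 0.7]
opening: 0.901
finger_force: 0.0
```

Run:
```python
from plant import *
from h import *
st=get_state(); r=tool(5.4); print(st["tool_pos"],st["eef_rot"])
show(st,((.5215,-.018,.05),r),((.5215,-.018,.006),r))
```

```text
[ 0.52275196 -0.01641958  0.13223404] [9.98906553e-01 4.67405167e-02 8.75756040e-04 5.05637748e-04]
([-0.0051, 0.0046, 0.2741], [0.0003, -0.0005, -0.0002])
([-0.0054, 0.0044, 0.4208], [0.0003, -0.0005, -0.0002])
```

>>> send_rows --targets '[[[0,0,0.12],[0,0,0]],[[0,0,0.24],[0,0,0]],[[0,0,0.33],[0,0,0]],[[0,0,0.38],[0,0,0]],[[0,0,0.415],[0,0,0]],[[0,0,0.415],[0,0,0]],[[0,0,0.415],[0,0,0]]]'

```text
clock: 4.32
tool_pos: [0.5227, -0.015, 0.007]
eef_rot: [0.999, 0.048, 0.001, 0.0]
contact_force: [0.4, 0.6, 0.4]
opening: 0.902
finger_force: 0.0
```

>>> send_rows --targets '[[[0,0,0],[0,0,0]],[[0,0,0],[0,0,0]],[[0,0,0],[0,0,0]],[[0,0,0],[0,0,0]],[[0,0,0],[0,0,0]],[[0,0,0],[0,0,0]],[[0,0,0],[0,0,0]],[[0,0,0],[0,0,0]]]' --fingers 0.1 --newtons 30

```text
clock: 5.32
tool_pos: [0.5221, -0.0152, 0.0062]
eef_rot: [0.999, 0.048, 0.0, 0.0]
contact_force: [0.3, -1.6, -0.1]
opening: 0.317
finger_force: 30.0
```

Run:
```python
from plant import *
from h import *
st=get_state(); r=tool(5.4); q=tool(78.3)
show(st,((.522,-.015,.29),r),((.6242,.2169,.29),q))
```

```text
([-0.0004, -0.0002, -0.946], [0.0001, 0.0, 0.0004])
([0.4123, -0.7373, -0.9462], [0.0001, 0.0001, -0.4046])
```

>>> send_rows --targets '[[[0,0,-0.03],[0,0,0]],[[0,0,-0.1],[0,0,0]],[[0,0,-0.25],[0,0,0]],[[0,0,-0.42],[0,0,0]],[[0,0,-0.6],[0,0,0]],[[0,0,-0.78],[0,0,0]],[[0,0,-0.92],[0,0,0]],[[0,0,-0.95],[0,0,0]],[[0,0,-0.95],[0,0,0]]]'

```text
clock: 6.45
tool_pos: [0.5214, -0.0146, 0.2908]
eef_rot: [0.999, 0.048, -0.0, -0.0]
contact_force: [-0.3, -0.0, -3.1]
opening: 0.312
finger_force: 30.0
```

Run:
```python
from plant import *
from h import *
st=get_state(); q=tool(78.3);print(st["clock"],st["opening"],st["finger_force"],st["contact_force"])
show(st,((.6242,.2169,.29),q))
```

```text
6.45 0.3117670437936677 29.999436582438648 [-0.26735279 -0.02285427 -3.12895937]
([0.4153, -0.7353, 0.0023], [-0.0002, 0.0002, -0.4043])
```

>>> send_rows --targets '[[[0.04,-0.07,0],[0,0,-0.04]],[[0.08,-0.15,0],[0,0,-0.08]],[[0.12,-0.22,0],[0,0,-0.12]],[[0.17,-0.3,0],[0,0,-0.165]],[[0.21,-0.37,0],[0,0,-0.21]],[[0.25,-0.44,0],[0,0,-0.25]],[[0.3,-0.52,0],[0,0,-0.29]],[[0.34,-0.6,0],[0,0,-0.33]],[[0.38,-0.67,0],[0,0,-0.37]],[[0.415,-0.735,0],[0,0,-0.404]],[[0.415,-0.735,0],[0,0,-0.404]],[[0.415,-0.735,0],[0,0,-0.404]]]'

```text
clock: 7.95
tool_pos: [0.6242, 0.2151, 0.2892]
eef_rot: [0.777, 0.63, -0.002, -0.0]
contact_force: [0.2, -0.1, -3.3]
opening: 0.312
finger_force: 30.0
```

Run:
```python
from plant import *
from h import *
st=get_state(); s=snapshot("wrist");st2=get_state();print(st["clock"],st["tool_pos"],st2["tool_pos"],st["q"],st["contact_force"])
q=tool(78.3);show(st2,((.6242,.2169,.29),q),((.6242,.2169,.21),q),((.6242,.2169,.187),q))
pickle.dump((st,s),open("w3.pkl","wb")); cv2.imwrite("pics/w3.png",s["img"])
```

```text
7.95 [0.62416842 0.21512612 0.28921064] [0.62444014 0.21486269 0.28979831] [-0.16274285  0.72045892 -0.47576985  1.37147785  0.34042874  1.13475565
 -0.889481  ] [ 0.20898132 -0.09995784 -3.30412597]
([0.0065, -0.0022, -0.0007], [-0.0006, 0.0009, -0.0012])
([0.0072, -0.0017, 0.266], [-0.0006, 0.0009, -0.0012])
([0.0074, -0.0016, 0.3426], [-0.0006, 0.0009, -0.0012])
```

View pics/w3.png

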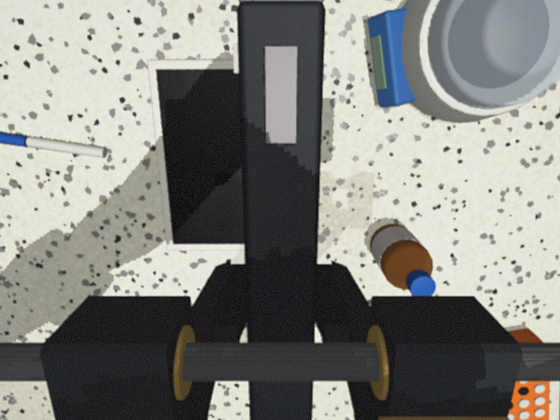

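The bar is level in the gripper and in line with the tool's x axis (edges at columns 240 to 324 at the top of the picture). I'll lower it onto the saddles.

>>> send_rows --targets '[[[0.007,-0.002,0.1],[0,0,-0.001]],[[0.007,-0.002,0.2],[0,0,-0.001]],[[0.007,-0.002,0.26],[0,0,-0.001]],[[0.007,-0.002,0.28],[0,0,-0.001]],[[0.007,-0.002,0.3],[0,0,-0.001]],[[0.007,-0.002,0.315],[0,0,-0.001]],[[0.007,-0.002,0.325],[0,0,-0.001]],[[0.007,-0.002,0.332],[0,0,-0.001]],[[0.007,-0.002,0.332],[0,0,-0.001]]]'

```text
clock: 9.12
tool_pos: [0.6249, 0.2187, 0.1916]
eef_rot: [0.775, 0.632, -0.0, 0.0]
contact_force: [-0.1, -0.4, -3.1]
opening: 0.314
finger_force: 30.0
```

>>> send_rows --targets '[[[0,0,0.004],[0,0,0]],[[0,0,0.008],[0,0,0]],[[0,0,0.011],[0,0,0]],[[0,0,0.011],[0,0,0]]]'

```text
clock: 9.62
tool_pos: [0.6248, 0.2187, 0.1882]
eef_rot: [0.775, 0.632, -0.0, 0.0]
contact_force: [-0.6, -0.3, -2.6]
opening: 0.317
finger_force: 30.0
```

>>> send_rows --targets '[[[0,0,0.003],[0,0,0]],[[0,0,0.006],[0,0,0]],[[0,0,0.008],[0,0,0]],[[0,0,0.008],[0,0,0]]]'

```text
clock: 10.12
tool_pos: [0.6249, 0.2187, 0.1863]
eef_rot: [0.775, 0.632, 0.0, 0.0]
contact_force: [-1.9, -0.0, 1.2]
opening: 0.316
finger_force: 30.0
```

>>> send_rows --targets '[[[0,0,0],[0,0,0]],[[0,0,0],[0,0,0]],[[0,0,0],[0,0,0]]]' --fingers 0.45

```text
clock: 10.5
tool_pos: [0.625, 0.2188, 0.186]
eef_rot: [0.775, 0.632, 0.0, 0.0]
contact_force: [0.4, 0.1, -0.6]
opening: 0.45
finger_force: 0.0
```

Run:
```python
from plant import *
from h import *
st=get_state(); s=snapshot("wrist");print(st["clock"],st["tool_pos"],st["opening"],st["contact_force"])
pickle.dump((st,s),open("w4.pkl","wb")); cv2.imwrite("pics/w4.png",s["img"])
```

```text
10.5 [0.62501378 0.21877572 0.18598369] 0.4496912194937839 [ 0.39240926  0.06392448 -0.56456826]
```

View pics/w4.png

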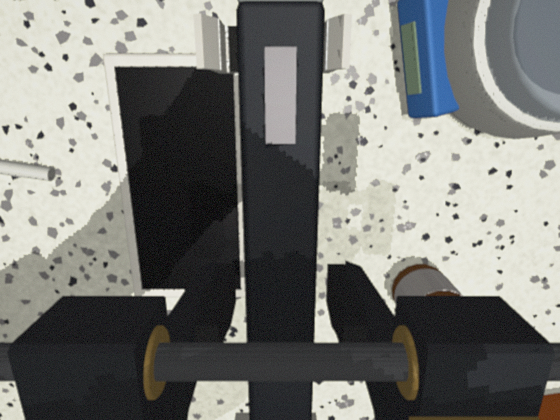

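The bar sits between the cheeks of the visible saddle (lips at about columns 197 to 230 and 325 to 350), and the fingers are off it. I'll go straight up, then to the tubes.

>>> send_rows --targets '[[[0,0,-0.05],[0,0,0]],[[0,0,-0.15],[0,0,0]],[[0,0,-0.3],[0,0,0]],[[0,0,-0.45],[0,0,0]],[[0,0,-0.5],[0,0,0]],[[0,0,-0.5],[0,0,0]]]'

```text
clock: 11.3
tool_pos: [0.6251, 0.2189, 0.337]
eef_rot: [0.775, 0.632, 0.001, 0.0]
contact_force: [-0.3, 0.0, 0.0]
opening: 0.451
finger_force: 0.0
```

Run:
```python
from plant import *
from h import *
st=get_state();print(st["clock"],st["tool_pos"])
s=snapshot("wrist"); pickle.dump((st,s),open("w5.pkl","wb")); cv2.imwrite("pics/w5.png",s["img"])
s=snapshot("scene"); cv2.imwrite("pics/sc5.png",cv2.resize(s["img"][130:250,220:380],None,fx=5,fy=5,interpolation=3))
show(st,((.56,-.05,.34),tool(40)),((.489,-.374,.34),tool(0)))
```

```text
11.3 [0.6251037  0.21890028 0.33696719]
([-0.9217, -0.032, -0.0112], [0.0004, -0.0005, 0.2132])
([-2.0272, -0.0462, -0.0124], [0.0002, -0.0007, 0.4354])
```

View pics/sc5.png

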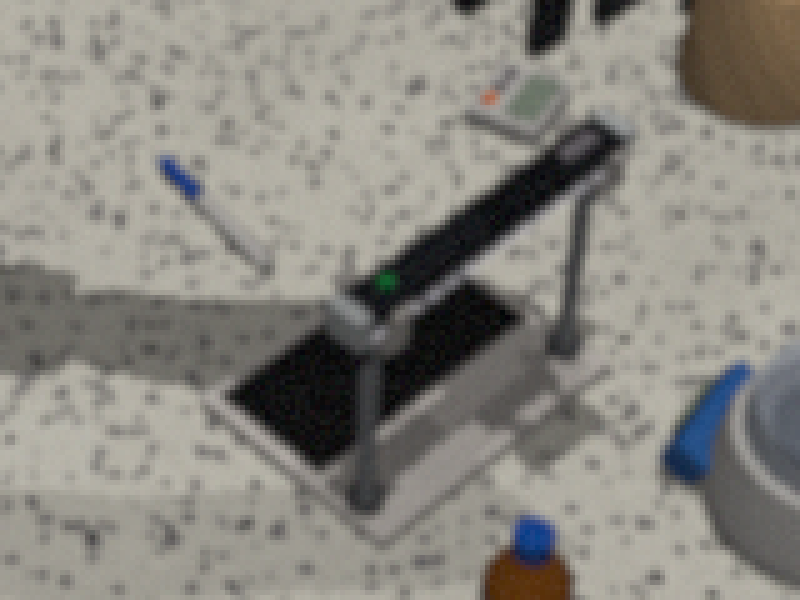

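The bar rests in both saddles with both ends overhanging (green LED end at (370,300), far end at (610,130)). On to the tube.

>>> send_rows --targets '[[[-0.16,-0.01,-0.01],[0,0,0.04]],[[-0.33,-0.01,-0.01],[0,0,0.08]],[[-0.5,-0.02,-0.01],[0,0,0.12]],[[-0.66,-0.02,-0.01],[0,0,0.16]],[[-0.8,-0.03,-0.01],[0,0,0.19]],[[-0.92,-0.03,-0.01],[0,0,0.213]],[[-0.92,-0.03,-0.01],[0,0,0.213]]]'

```text
clock: 12.28
tool_pos: [0.5588, -0.0539, 0.3371]
eef_rot: [0.941, 0.339, -0.002, 0.0]
contact_force: [0.5, 1.1, -0.8]
opening: 0.448
finger_force: 0.0
```

Run:
```python
from plant import *
from h import *
st=get_state();print(st["clock"],st["tool_pos"])
show(st,((.46,-.374,.32),tool(0)))
```

```text
12.275 [ 0.55882621 -0.05393773  0.33710593]
([-0.9345, 0.6108, 0.0611], [0.0003, 0.0016, 0.2204])
```

>>> send_rows --targets '[[[-0.14,0.09,0.01],[0,0,0.04]],[[-0.28,0.18,0.02],[0,0,0.08]],[[-0.42,0.27,0.03],[0,0,0.12]],[[-0.56,0.36,0.04],[0,0,0.16]],[[-0.7,0.46,0.05],[0,0,0.2]],[[-0.84,0.55,0.06],[0,0,0.22]],[[-0.935,0.61,0.06],[0,0.0015,0.22]],[[-0.935,0.61,0.06],[0,0.0015,0.22]],[[-0.935,0.61,0.06],[0,0.0015,0.22]]]'

```text
clock: 13.4
tool_pos: [0.4645, -0.368, 0.32]
eef_rot: [1.0, 0.005, 0.002, -0.002]
contact_force: [0.2, 1.0, 0.0]
opening: 0.452
finger_force: 0.0
```

Run:
```python
from plant import *
from h import *
st=get_state(); s=snapshot("wrist");T=cam(st,s);print(st["clock"],st["tool_pos"],st["eef_rot"])
pickle.dump((st,s),open("w6.pkl","wb")); cv2.imwrite("pics/w6.png",s["img"])
d=pickle.load(open("s0.pkl","rb"))
hsv=cv2.cvtColor(s["img"],cv2.COLOR_BGR2HSV); 
for n,lo,hi in(("red",(0,120,60),(8,255,255)),("green",(50,90,40),(80,255,255)),("blue",(105,120,60),(125,255,255))):
    m=cv2.inRange(hsv,lo,hi); k,l,t,c=cv2.connectedComponentsWithStats(m)
    for i in range(1,k):
        if t[i,4]>150: print(n,t[i],c[i],ray(s,c[i],.165,T))
# two-view: top cam + wrist for red cap centroid
hs=cv2.cvtColor(d["scene"]["img"],cv2.COLOR_BGR2HSV);m=cv2.inRange(hs,(0,130,80),(8,255,255))
k,l,t,c=cv2.connectedComponentsWithStats(m)
for i in range(1,k):
    if t[i,4]>20: print("scene red",t[i],c[i],ray(d["scene"],c[i],.163))
```

```text
13.4 [ 0.46449106 -0.36801867  0.32004773] [ 0.99998135  0.00538827  0.00197293 -0.00209346]
red [279 150  26  28 550] [291.76363636 163.38545455] [[ 0.49126588 -0.37631116  0.165     ]]
green [185 148  28  27 592] [198.3902027  160.89189189] [[ 0.49244112 -0.30028163  0.165     ]]
blue [232  87  28  28 609] [244.98686371 100.58784893] [[ 0.5398956  -0.33906548  0.165     ]]
blue [236 300  91   5 292] [279.72260274 302.14383562] [[ 0.36314075 -0.36776052  0.165     ]]
scene red [132 303   8   9  52] [135.5        306.32692308] [[ 0.48929333 -0.37727947  0.163     ]]
```

View pics/w6.png

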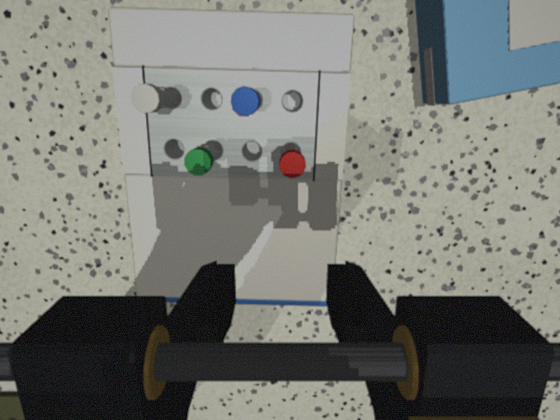

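All four caps show: red (292,163), green (198,161), blue (245,101), white (146,97). The red cap is at about (0.490, -0.376), and the three cameras agree to 2 to 3 mm.

Run:
```python
from plant import *
from h import *
st=get_state();print(st["tool_pos"]); r=tool(0)
show(st,((.490,-.376,.22),r),((.490,-.376,.144),r))
```

```text
[ 0.46471136 -0.36780216  0.32034767]
([0.0825, 0.0296, 0.3347], [-0.0012, -0.0014, 0.0037])
([0.0814, 0.0305, 0.5881], [-0.0012, -0.0014, 0.0037])
```

>>> send_rows --targets '[[[0.04,0.015,0.12],[0,0,0]],[[0.082,0.03,0.26],[-0.001,-0.0014,0.004]],[[0.082,0.03,0.33],[-0.001,-0.0014,0.004]],[[0.082,0.03,0.33],[-0.001,-0.0014,0.004]],[[0.082,0.03,0.33],[-0.001,-0.0014,0.004]]]' --newtons 15

```text
clock: 14.08
tool_pos: [0.4896, -0.3784, 0.2231]
eef_rot: [1.0, -0.002, 0.001, 0.001]
contact_force: [-0.3, 0.6, -0.1]
opening: 0.446
finger_force: 0.0
```

Run:
```python
from plant import *
from h import *
st=get_state();print(st["tool_pos"]); r=tool(0)
show(st,((.490,-.376,.144),r))
```

```text
[ 0.48962298 -0.37839112  0.22312514]
([0.0008, -0.0085, 0.2637], [0.0007, -0.0005, -0.0011])
```

>>> send_rows --targets '[[[0,-0.008,0.1],[0,0,0]],[[0,-0.008,0.18],[0,0,0]],[[0,-0.008,0.23],[0,0,0]],[[0,-0.008,0.262],[0,0,0]],[[0,-0.008,0.262],[0,0,0]],[[0,-0.008,0.262],[0,0,0]]]'

```text
clock: 14.82
tool_pos: [0.4891, -0.3772, 0.1443]
eef_rot: [1.0, -0.002, 0.001, 0.001]
contact_force: [-0.1, -0.7, -0.1]
opening: 0.449
finger_force: 0.0
```

>>> send_rows --targets '[[[0,0,0],[0,0,0]],[[0,0,0],[0,0,0]],[[0,0,0],[0,0,0]],[[0,0,0],[0,0,0]],[[0,0,0],[0,0,0]],[[0,0,0],[0,0,0]]]' --fingers 0.05 --newtons 20

```text
clock: 15.58
tool_pos: [0.4888, -0.3769, 0.1437]
eef_rot: [1.0, -0.002, 0.0, 0.001]
contact_force: [-0.1, -0.1, 3.5]
opening: 0.222
finger_force: 20.0
```

>>> send_rows --targets '[[[0,0,-0.02],[0,0,0]],[[0,0,-0.05],[0,0,0]],[[0,0,-0.09],[0,0,0]],[[0,0,-0.13],[0,0,0]],[[0,0,-0.13],[0,0,0]]]'

```text
clock: 16.2
tool_pos: [0.4893, -0.3772, 0.1839]
eef_rot: [1.0, -0.002, 0.001, 0.002]
contact_force: [0.5, 0.1, -1.2]
opening: 0.222
finger_force: 20.0
```

Run:
```python
from plant import *
from h import *
st=get_state(); s=snapshot("wrist");T=cam(st,s);print(st["clock"],st["tool_pos"],st["opening"],st["finger_force"],st["contact_force"])
cv2.imwrite("pics/w7.png",s["img"])
hsv=cv2.cvtColor(s["img"],cv2.COLOR_BGR2HSV); m=cv2.inRange(hsv,(0,100,50),(8,255,255)); k,l,t,c=cv2.connectedComponentsWithStats(m)
for i in range(1,k):
    if t[i,4]>30: print(t[i],c[i])
P=st["tool_pos"]
print("grasp pt px",proj(s,[P+[0,0,.019],P+[0,0,.026],P+[0,0,.012]],T))
for n in("top","scene"):
    s=snapshot(n);hsv=cv2.cvtColor(s["img"],cv2.COLOR_BGR2HSV); m=cv2.inRange(hsv,(0,110,50),(8,255,255)); k,l,t,c=cv2.connectedComponentsWithStats(m)
    for i in range(1,k):
        if t[i,4]>6: print(n,t[i],c[i])
    print("exp",proj(s,[P+[0,0,.019]]))
```

```text
16.2 [ 0.48928904 -0.37722893  0.18389701] 0.22208534529568408 19.99917145818472 [ 0.47182641  0.13120301 -1.18256791]
[ 252  273   59   66 2350] [280.74808511 306.64085106]
grasp pt px [[280.08285171 308.11355906]
 [280.10039265 318.31155161]
 [280.06684274 298.80623227]]
exp [[458.01789142 230.50267776]]
scene [128 293   9  11  54] [132.09259259 297.55555556]
exp [[130.89402042 297.65620255]]
```

The cap came up with the tool, centred on the grasp point. Next: lift clear, then swing toward the stand.

>>> send_rows --targets '[[[0,0,-0.08],[0,0,0]],[[0,0,-0.18],[0,0,0]],[[0,0,-0.28],[0,0,0]],[[0,0,-0.38],[0,0,0]],[[0,0,-0.45],[0,0,0]],[[0,0,-0.45],[0,0,0]],[[0,0,-0.45],[0,0,0]]]'

```text
clock: 17.23
tool_pos: [0.4879, -0.3761, 0.3161]
eef_rot: [1.0, -0.002, -0.001, 0.0]
contact_force: [-0.0, 0.4, -1.2]
opening: 0.219
finger_force: 20.0
```

Run:
```python
from plant import *
from h import *
st=get_state(); print(st["clock"],st["tool_pos"],st["opening"],st["finger_force"])
show(st,((.47,-.10,.32),tool(10)))
```

```text
17.225 [ 0.48787131 -0.37609245  0.31605256] 0.21925226355886743 19.999261870980263
([-0.064, -0.92, -0.0133], [0.0, 0.0007, -0.0571])
```

>>> send_rows --targets '[[[-0.01,-0.1,-0.01],[0,0,-0.01]],[[-0.02,-0.25,-0.01],[0,0,-0.02]],[[-0.03,-0.4,-0.01],[0,0,-0.03]],[[-0.04,-0.55,-0.01],[0,0,-0.04]],[[-0.05,-0.7,-0.01],[0,0,-0.05]],[[-0.06,-0.83,-0.01],[0,0,-0.057]],[[-0.064,-0.92,-0.01],[0,0,-0.057]],[[-0.064,-0.92,-0.01],[0,0,-0.057]]]'

```text
clock: 18.23
tool_pos: [0.4701, -0.0982, 0.319]
eef_rot: [0.996, 0.089, -0.001, 0.0]
contact_force: [-0.4, -0.3, -0.5]
opening: 0.226
finger_force: 20.0
```

Run:
```python
from plant import *
from h import *
st=get_state(); print(st["clock"],st["tool_pos"],st["opening"],st["finger_force"],st["q"])
r=tool(20,40,20); tz=r.as_matrix()[:,2]; b=np.array([.536,.235,.085]); print(tz,b-.094*tz)
show(st,((.46,.19,.30),tool(20)),((.45,.20,.22),r))
```

```text
18.225 [ 0.47005307 -0.09816408  0.31903976] 0.22568168385583887 19.999918341636658 [ 0.2477583   0.39667991 -0.20160669  1.87344936  0.10096215  0.88342683
 -1.39477556]
[ 0.60402277  0.21984631 -0.76604444] [0.47922186 0.21433445 0.15700818]
([0.1381, -0.9512, 0.0632], [-0.0001, 0.0007, -0.0541])
([0.1119, -0.9899, 0.3299], [0.0188, 0.2224, -0.052])
```

>>> send_rows --targets '[[[0.02,-0.12,0],[0,0,-0.01]],[[0.04,-0.27,0],[0,0,-0.02]],[[0.06,-0.42,0],[0,0,-0.03]],[[0.08,-0.57,0],[0,0,-0.04]],[[0.11,-0.72,0],[0,0,-0.05]],[[0.13,-0.86,0],[0,0,-0.054]],[[0.138,-0.95,0],[0,0,-0.054]],[[0.138,-0.95,0],[0,0,-0.054]]]'

```text
clock: 19.23
tool_pos: [0.4621, 0.1882, 0.3187]
eef_rot: [0.985, 0.172, -0.001, 0.001]
contact_force: [0.2, -0.6, -0.2]
opening: 0.224
finger_force: 20.0
```

Run:
```python
from plant import *
from h import *
st=get_state(); print(st["clock"],st["tool_pos"],st["opening"],st["finger_force"],st["q"])
r=tool(20,40,20)
show(st,((.46,.20,.26),tool(20,20,20)),((.46,.207,.24),r),((.479,.214,.157),r))
```

```text
19.225 [0.46210354 0.18824611 0.3187005 ] 0.2237082233455686 20.000003278255463 [-0.29068345  0.42887894 -0.28301835  1.82233144  0.14828004  0.91270888
 -1.86511781]
([0.007, -0.0395, 0.1956], [0.0005, 0.1116, -0.0008])
([0.015, -0.0615, 0.2622], [0.0007, 0.2227, -0.0007])
([0.083, -0.0622, 0.5388], [0.0007, 0.2227, -0.0007])
```

Tilt first, staying high.

>>> send_rows --targets '[[[0,-0.02,0.03],[0,0.03,0]],[[0,-0.03,0.08],[0,0.07,0]],[[0.005,-0.04,0.14],[0,0.11,0]],[[0.01,-0.05,0.2],[0,0.15,0]],[[0.015,-0.06,0.24],[0,0.19,0]],[[0.015,-0.06,0.26],[0,0.222,0]],[[0.015,-0.06,0.26],[0,0.222,0]],[[0.015,-0.06,0.26],[0,0.222,0]]]'

```text
clock: 20.23
tool_pos: [0.4819, 0.2202, 0.3441]
eef_rot: [0.941, 0.162, 0.293, -0.045]
contact_force: [0.2, -0.2, -0.9]
opening: 0.221
finger_force: 20.0
```

Run:
```python
from plant import *
from h import *
st=get_state(); print(st["clock"],st["tool_pos"],st["opening"],st["finger_force"],st["q"]); r=R.from_quat(st["eef_rot"])
print(r.as_matrix()[:,2])
show(st,((.479,.214,.157),tool(20,40,20)))
```

```text
20.225 [0.48187046 0.22018388 0.34412127] 0.22070363612193025 20.001512467861176 [-0.92019509  0.27107106  0.39912579  2.27523394  0.86818441  0.04344007
 -2.653613  ]
[ 0.53771318  0.17924237 -0.82385479]
([-0.3666, 0.0096, 0.505], [0.005, 0.0304, -0.0009])
```

The forward lean runs joints 6 and 7 into their limits. I'll untilt, turn the tool half round, and lean it the other way (hand outward, high above the bar).

Run:
```python
from plant import *
from h import *
st=get_state()
show(st,((.47,.20,.36),tool(25)))
```

```text
([-0.0194, 0.051, -0.0769], [0.0128, -0.1915, -0.0295])
```

>>> send_rows --targets '[[[0,0,-0.03],[0,-0.05,0]],[[0,0.02,-0.06],[0,-0.1,0]],[[0,0.03,-0.08],[0,-0.15,0]],[[0,0.03,-0.08],[0,-0.19,0]],[[0,0.03,-0.08],[0,-0.19,0]],[[0,0.03,-0.08],[0,-0.19,0]]]'

```text
clock: 20.98
tool_pos: [0.474, 0.2074, 0.3626]
eef_rot: [0.986, 0.167, 0.003, 0.004]
contact_force: [-0.5, -0.9, 0.2]
opening: 0.226
finger_force: 20.0
```

Run:
```python
from plant import *
from h import *
st=get_state(); print(st["clock"],st["tool_pos"],st["opening"],st["finger_force"],st["q"]); r=R.from_quat(st["eef_rot"])
print(r.as_matrix()[:,2])
show(st,((.50,.20,.36),tool(100)))
```

```text
20.975 [0.47403244 0.20743001 0.36264013] 0.22648611185767387 20.001655630767345 [-0.20376985  0.42587037 -0.46412534  1.69849941  0.2243913   1.06653425
 -1.97709314]
[ 0.007538   -0.0069677  -0.99994731]
([0.0736, 0.0517, 0.0096], [0.0035, 0.0008, -0.449])
```

>>> send_rows --targets '[[[0.01,0,0],[0,0,-0.05]],[[0.02,0.01,0],[0,0,-0.1]],[[0.03,0.02,0],[0,0,-0.15]],[[0.04,0.03,0],[0,0,-0.2]],[[0.05,0.03,0],[0,0,-0.25]],[[0.06,0.04,0],[0,0,-0.3]],[[0.07,0.05,0],[0,0,-0.35]],[[0.07,0.05,0],[0,0,-0.4]],[[0.07,0.05,0],[0,0,-0.45]],[[0.07,0.05,0],[0,0,-0.45]],[[0.07,0.05,0],[0,0,-0.45]]]'

```text
clock: 22.35
tool_pos: [0.496, 0.2012, 0.3639]
eef_rot: [0.641, 0.768, -0.0, 0.006]
contact_force: [0.1, 0.7, 0.6]
opening: 0.221
finger_force: 20.0
```

Run:
```python
from plant import *
from h import *
st=get_state(); print(st["clock"],st["tool_pos"],st["opening"],st["q"]); r=R.from_quat(st["eef_rot"])
print(r.as_matrix()[:,2])
show(st,((.54,.23,.36),tool(190)),((.55,.24,.34),tool(190,20,195)))
```

```text
22.35 [0.49595944 0.2011671  0.36391021] 0.22134802495812025 [ 0.0274322   0.5214653  -0.83278307  1.63863902  0.42581735  1.1678863
 -0.72979648]
[ 0.00899252 -0.00852101 -0.99992326]
([0.0684, 0.1615, 0.0135], [-0.0007, 0.0043, -0.4983])
([0.0959, 0.1998, 0.0802], [0.0936, 0.0838, -0.4931])
```

>>> send_rows --targets '[[[0.01,0.02,0],[0,0,-0.05]],[[0.02,0.04,0],[0,0,-0.1]],[[0.03,0.06,0],[0,0,-0.15]],[[0.04,0.08,0],[0,0,-0.2]],[[0.05,0.1,0],[0,0,-0.25]],[[0.05,0.12,0],[0,0,-0.3]],[[0.06,0.14,0],[0,0,-0.35]],[[0.07,0.16,0],[0,0,-0.4]],[[0.07,0.16,0],[0,0.002,-0.45]],[[0.07,0.16,0],[0,0.004,-0.49]],[[0.07,0.16,0],[0,0.004,-0.49]]]'

```text
clock: 23.72
tool_pos: [0.5398, 0.2309, 0.3638]
eef_rot: [-0.074, 0.997, -0.001, -0.0]
contact_force: [0.4, -0.8, -0.0]
opening: 0.221
finger_force: 20.0
```

Run:
```python
from plant import *
from h import *
st=get_state(); print(st["clock"],st["tool_pos"],st["opening"],st["q"]); r=R.from_quat(st["eef_rot"])
print(r.as_matrix())
r=tool(195,40,195);tz=r.as_matrix()[:,2];b=np.array([.5116,.2403,.15]);p=b-.094*tz;print(p)
show(st,(p+[0,0,.1],tool(195,20,195)),(p+[0,0,.1],r),(p,r))
```

```text
23.725 [0.53977095 0.23085221 0.36384611] 0.2207541333913076 [ 0.11710457  0.73744934 -1.2107602   1.47574131  0.69191587  1.40614312
  0.59950062]
[[-9.89030014e-01 -1.47712360e-01 -8.30902373e-04]
 [-1.47711045e-01  9.89029470e-01 -1.46815095e-03]
 [ 1.03865097e-03 -1.32931189e-03 -9.99998577e-01]]
[0.5699632  0.25593837 0.22200818]
([-0.112, 0.068, 0.1393], [0.0059, 0.1106, -0.0358])
([-0.112, 0.068, 0.1393], [0.0122, 0.2216, -0.0348])
([-0.1124, 0.0685, 0.4726], [0.0122, 0.2216, -0.0348])
```

>>> send_rows --targets '[[[-0.01,0.01,0],[0,0.03,-0.01]],[[-0.03,0.02,0.02],[0,0.06,-0.02]],[[-0.05,0.03,0.05],[0.003,0.09,-0.03]],[[-0.07,0.05,0.08],[0.006,0.12,-0.035]],[[-0.09,0.06,0.11],[0.009,0.16,-0.035]],[[-0.112,0.068,0.14],[0.012,0.19,-0.035]],[[-0.112,0.068,0.14],[0.012,0.22,-0.035]],[[-0.112,0.068,0.14],[0.012,0.22,-0.035]],[[-0.112,0.068,0.14],[0.012,0.22,-0.035]]]'

```text
clock: 24.85
tool_pos: [0.5658, 0.2543, 0.3159]
eef_rot: [-0.123, 0.931, -0.049, -0.341]
contact_force: [-0.5, -0.1, -1.7]
opening: 0.222
finger_force: 20.0
```

Run:
```python
from plant import *
from h import *
st=get_state(); print(st["clock"],st["tool_pos"],st["opening"],st["q"]); r=R.from_quat(st["eef_rot"])
tz=r.as_matrix()[:,2];print(tz,"tilt",np.degrees(np.arccos(-tz[2])),"bottom",st["tool_pos"]+.094*tz)
r=tool(195,40,195);tz=r.as_matrix()[:,2];b=np.array([.5116,.2403,.15]);p=b-.094*tz;print(p)
show(st,(p,r))
```

```text
24.85 [0.56584695 0.25433968 0.31585107] 0.2224675508342114 [-0.39134877  1.0525999  -0.18252334  0.69413549 -0.01428303  2.08730124
  1.29108193]
[-0.62290397 -0.17463162 -0.76255783] tilt 40.309788053466434 bottom [0.50729397 0.23792431 0.24417063]
[0.5699632  0.25593837 0.22200818]
([-0.2135, 0.0038, 0.2291], [-0.0024, -0.0017, -0.0008])
```

Run:
```python
from plant import *
from h import *
st=get_state()
for t,z in((37,.19),(37,.145)):
    r=tool(195,t,195);tz=r.as_matrix()[:,2];b=np.array([.5116,.2403,z]);p=b-.094*tz;show(st,(p,r))
```

```text
([-0.1109, 0.0028, 0.1279], [-0.0024, -0.0184, -0.0007])
([-0.2079, 0.0039, 0.2423], [-0.0024, -0.0184, -0.0007])
```

>>> send_rows --targets '[[[-0.03,0,0.035],[0,-0.009,0]],[[-0.07,0,0.08],[0,-0.018,0]],[[-0.11,0.003,0.128],[0,-0.018,0]],[[-0.14,0.003,0.165],[0,-0.018,0]],[[-0.175,0.003,0.2],[0,-0.018,0]],[[-0.208,0.004,0.24],[0,-0.018,0]],[[-0.208,0.004,0.24],[0,-0.018,0]],[[-0.208,0.004,0.24],[0,-0.018,0]]]'

```text
clock: 25.85
tool_pos: [0.5672, 0.2552, 0.222]
eef_rot: [-0.126, 0.94, -0.044, -0.314]
contact_force: [-0.2, -0.6, 0.0]
opening: 0.225
finger_force: 20.0
```

Run:
```python
from plant import *
from h import *
st=get_state(); print(st["clock"],st["tool_pos"],st["opening"],st["finger_force"],st["contact_force"],st["q"],abs(st["qd"]).max()); r=R.from_quat(st["eef_rot"])
tz=r.as_matrix()[:,2];b=st["tool_pos"]+.094*tz;print("tilt",np.degrees(np.arccos(-tz[2])),"bottom",b)
print("stand frame",R.from_euler('z',11.7,degrees=True).apply(b-[.5703,.2281,0]))
d=pickle.load(open("s0.pkl","rb"))
for n in("scene","top"):
    s=snapshot(n); cv2.imwrite(f"pics/{n}9.png",s["img"])
    h=cv2.cvtColor(s["img"],cv2.COLOR_BGR2HSV)
    for nm,lo,hi in(("red",(0,110,50),(8,255,255)),("brown",(8,100,30),(20,220,160)),("led",(50,100,50),(85,255,255))):
        k,l,t,c=cv2.connectedComponentsWithStats(cv2.inRange(h,lo,hi))
        for i in range(1,k):
            if t[i,4]>3 and 150<c[i][0]<370 and 130<c[i][1]<260: print(n,nm,t[i,4],c[i].round(1))
    print(n,"cap exp",proj(s,[st["tool_pos"]-.019*tz]),"tip exp",proj(s,[b+[0,0,.0]-.01*tz]))
    print("LED end exp",proj(s,[[.6242-.2028*.105,.2169-.979*.105,.204]]))
```

```text
25.85 [0.56715507 0.25516463 0.2220143 ] 0.22462417023005887 20.000019036233425 [-0.16473988 -0.55293199  0.00745892] [-0.3792942   1.07972042 -0.1966425   0.87732716  0.02079112  1.82319381
  1.3054873 ] 0.009123813084787229
tilt 36.972558656703264 bottom [0.51271842 0.23990628 0.14691547]
stand frame [-5.87793614e-02 -1.15836918e-04  1.46915474e-01]
scene brown 13 [357.9 141.7]
scene brown 6 [313.7 141.7]
scene brown 144 [324.8 248.2]
scene led 14 [296.8 185.6]
scene cap exp [[311.51984858 148.61229361]] tip exp [[290.91433382 164.97771385]]
LED end exp [[291.69576626 188.75483533]]
top brown 118 [268.  151.7]
top led 14 [249.5 185. ]
top cap exp [[197.06195113 195.69870836]] tip exp [[209.57144057 222.76460497]]
LED end exp [[257.57798849 187.01738945]]
```

Run:
```python
from plant import *
from h import *
st=get_state(); s=snapshot("wrist"); T=cam(st,s); cv2.imwrite("pics/w9.png",s["img"]); tz=R.from_quat(st["eef_rot"]).as_matrix()[:,2]
P=st["tool_pos"]; print("exp cap,mid,tip",proj(s,[P-.019*tz,P+.04*tz,P+.085*tz,P+.094*tz],T).round(1))
h=cv2.cvtColor(s["img"],cv2.COLOR_BGR2HSV)
for nm,lo,hi in(("red",(0,110,40),(8,255,255)),("brown",(5,60,20),(25,230,170))):
    k,l,t,c=cv2.connectedComponentsWithStats(cv2.inRange(h,lo,hi))
    for i in range(1,k):
        if t[i,4]>15: print(nm,t[i],c[i].round(1))
r=tool(195,43,195);z=r.as_matrix()[:,2]; show(st,(np.array([.5116,.2403,.145])-.094*z,r))
```

```text
exp cap,mid,tip [[282.5 302.3]
 [281.9 244.2]
 [281.6 217.8]
 [281.6 213.6]]
red [ 251  273   60   68 2518] [280.7 306.9]
brown [545 280   7  13  18] [547.4 286.3]
brown [193 324  20  77 857] [200.8 362.6]
brown [349 325  20  76 841] [360.4 362.9]
brown [357 415 132   5 519] [422.1 417.5]
([-0.0344, -0.0001, 0.0101], [-0.0022, 0.0338, 0.0004])
```

>>> send_rows --targets '[[[-0.012,0,0.003],[0,0.01,0]],[[-0.023,0,0.006],[0,0.02,0]],[[-0.034,0,0.01],[0,0.03,0]],[[-0.034,0,0.01],[0,0.03,0]],[[-0.034,0,0.01],[0,0.03,0]],[[-0.034,0,0.01],[0,0.03,0]],[[-0.034,0,0.01],[0,0.03,0]]]'

```text
clock: 26.88
tool_pos: [0.5731, 0.2567, 0.2137]
eef_rot: [-0.123, 0.924, -0.05, -0.358]
contact_force: [0.2, -0.9, -0.2]
opening: 0.223
finger_force: 20.0
```

Run:
```python
from plant import *
from h import *
st=get_state(); tz=R.from_quat(st["eef_rot"]).as_matrix()[:,2];b=st["tool_pos"]+.094*tz
print(st["clock"],st["finger_force"],st["contact_force"],st["q"],abs(st["qd"]).max(),"tilt",np.degrees(np.arccos(-tz[2])))
print("stand frame",R.from_euler('z',11.7,degrees=True).apply(b-[.5703,.2281,0]))
s=snapshot("scene");h=cv2.cvtColor(s["img"],cv2.COLOR_BGR2HSV)
k,l,t,c=cv2.connectedComponentsWithStats(cv2.inRange(h,(50,100,50),(85,255,255)))
print([c[i].round(1) for i in range(1,k) if t[i,4]>3 and 150<c[i][0]<370 and 130<c[i][1]<260])
ok=abs(np.degrees(np.arccos(-tz[2]))-43)<3 and st["finger_force"]>15 and np.linalg.norm(st["contact_force"])<4
if ok: print(finish_job())
```

```text
26.875 20.000034123659134 [ 0.21736395 -0.85552469 -0.16300671] [-0.38475104  1.17087172 -0.1922768   0.72681437  0.00667245  1.97404556
  1.30921153] 0.005645639964694889 tilt 42.362066356514326
stand frame [-0.05934336 -0.00047144  0.14425609]
[array([296.9, 185.5])]
the job is handed in; nothing more can be done
None
```

I handed the job in at 26.9 s without seeing the verdict: the light bar lies in both saddles, let go, and the gripper holds the red-capped tube cap up at about 42° from upright, its bottom end about 144 mm above the bench over the stand's base; I did not re-measure the other objects at the end.

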